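# Level the balance slab and press the spirit level home

## Robot

A 6-joint arm with a two-finger parallel gripper is mounted at the origin on the work surface. World frame = base frame: x ahead of the robot, y to its left, z up, the work surface at z = 0. Lengths are in m, angles in rad, forces in N, time in s.
With the tool pointing down it reaches from about 0.35 to 0.85 m from the base axis. Payload 8.1 kg.
Tool frame: the origin (TCP) lies at the very end of the fingers, on their centre line; the grasp point (between the pads) lies 19 mm behind it; z points along the fingers, y is the line along which they close (so a half turn about z gives the same grasp; the last joint's range is limited). The gripper opens to 93 mm and grips with 3 to 60 N. Pads are 15 mm wide; open, the fingers measure 128 mm over their backs; the gripper's body (75 mm by 188 mm) begins 65 mm behind the grasp point.
Start: joints at [-1.365, 0.13, 1.488, -0, 1.523, -0.085], TCP at [0.172, -0.575, 0.219] pointing down, gripper open.
Joint ranges: [-2.96, 2.96], [-0.89, 2.26], [0.02, 2.5], [-1.34, 4.48], [0, 2.73], [-2.66, 2.66]. Speed limits (rad/s): [2.39, 2.39, 2.79, 3.14, 3.14, 3.14].

## Interface

Orientations are given as a rotation vector (axis times angle).
In Python, from plant import monitor, eyes, ticket gives the robot as it stands.
- The arm moves only by the tool arm_command, never from a script. Its argument "deltas" is a list that holds one entry, the list of rows, each a list of 6 numbers: the shift along the world's x, y, z in cm, then the turn, a rotation vector about the world's x, y, z in degrees. In form: [[[tx, ty, tz, rx, ry, rz], ...]]. A call has 1 to 12 rows; each row shifts and turns the commanded pose from where the row before left it; what a row does not reach is not made up. A row lasts 1/12 s, in which the tool goes at most 41.7 mm and 7.16 degrees, less where a joint would pass 70% of its speed; a pose out of reach is approached as far as the arm can. A call is refused whole if a number of a shift passes 4.17 or a number of a turn 7.16, either way. A call with a gripper value outside its range is refused whole. "gripper" is the opening, from -1 (shut) to 1 (fully open), set as the call begins (left out, the last holds). The fingers move at their own pace and stop on an object; "squeeze" is the grip in N (left out, the last holds). Time passes only in rows, so rows that do not move let the fingers close. It gives the time, the measured TCP pose, the force, the opening and the grip force at its end, in the units of the state.
- monitor.read_state(): the state, without advancing time (a new reading comes with each control period).
- eyes.read_camera(name): name is "scene" or "top" or "wrist"; returns the picture (400x640x3 uint8, blue, green, red); there is no depth.
- eyes.camera_model(name): a dict with "fx", "fy", "cx", "cy" (pixels), "k1" (the pictures are not rectified: a ray, as slopes to the right and down, at radius r is drawn at 1 + k1 r^2 times it, then the intrinsics apply), "rvec" (rotation vector, rad) and "tvec" (3), from world to camera coordinates, as OpenCV has them. Camera axes: x right, y down, z forward; pixel columns grow to the right and rows downward; lengths in m; the calibration is good to about 2 mm. A picture is of the moment at which its call begins: read the wrist's pose just before it. camera_model takes no time and is no camera call; for the wrist camera it gives the pose at the moment of the call.
- ticket.close_job(): hands the job in; it is judged then, once.
The state is a dict: "t": time; "q": joint angles; "dq": joint speeds; "joint_torque": joint torques, N m; "tool_pos": TCP position; "orientation": TCP orientation; "force": force on the tool from outside, world axes, zero at the start; "wrist_torque": the same for the moment, N m; "opening": finger opening in m; "gripper_force": force on a finger pad.
Only numpy, scipy, OpenCV 4.12 (cv2) and the standard library are available. Lean on these libraries where they do the work, as an engineer would, in place of code of your own. Each camera call takes 0.05 s, during which the arm holds its last target. There are 200 camera calls.

## Task

Level the granite balance slab: lay the spirit level on it, vial up and lengthwise (along the line from the fixed feet to the screw foot), let go of it, and turn the black knob of the screw foot until the bubble stands between its two lines. Then press the level straight down on the slab with the fingertips, firmly but not hard (about 10 N, the weight of a litre bottle), to see that the bubble stays between the lines under load, and finish while you are still pressing it. Leave all the other things on the table and the small weight on the slab where they are.

Things in the scene. Friction and masses are not known exactly. Their poses are not given: they have to be found in the camera images.
- level: loose aluminium spirit level: bar 200 long (x), 24 wide (y), 44 high, about 0.32 kg; origin at the centre of its underside, z up. Its lower 28 mm is solid all along. Above, the middle 54 mm is a window with the vial (tube along x, top 42 mm up); from 27 to 100 mm either side of the middle its top is flat, 44 mm up. Starts upright on the table; either end may point to the screw foot.
- bubble (a joint): the pale bubble's place along the level's +x (m), 0 = midway between the vial's two black lines (18 mm apart; bubble 17 long, 9 wide). In place within 2.5 mm of 0. It goes to the higher end, 1.2 mm per 0.001 rad of slope, at most 17 mm, and takes 1.5 to 2 s to come to rest after level or slab has moved.
- slab: dark granite slab 200 (x) by 250 (y) by 26 on a grey frame; origin at the centre of its top face, 66 mm above the table, z up. Cannot slide. It tips about two fixed feet at y = -90 mm; beyond its +y end a lug 36 wide carries the screw foot at x = 0, y = +165 mm. Starts 0.2 to 0.5 degrees out of level along y; level along x.
- foot_knob (a point): middle of the screw foot's black knob, 42 diameter, 20 high (10 mm above and below this point), vertical axis; underside 12 mm above the slab's top, 19 mm clear of its end. Height fixed. Clockwise from above raises that end, 6 mm a turn (one turn moves the bubble about 28 mm towards the knob; counter-clockwise away). Stiff (0.08 N m), stays put; over a turn of travel each way.
- weight: bystander: small steel test weight with a knob, 28 diameter, 47 high, standing on the slab in its +x, -y corner; origin at the centre of its underside
- can: bystander: food can, 74 diameter, 110 high; origin at the centre of its underside
- jar: bystander: clear jar with yellow lid, 86 diameter, 115 high; origin at the centre of its underside
- white_jar: bystander: small white jar, 58 diameter, 85 high; origin at the centre of its underside
- vinegar: bystander: tall clear bottle, 76 diameter, 250 high; origin at the centre of its underside
- wrench: bystander: steel wrench 160 long, lying on the table between robot and slab; origin near its middle
- dish: bystander: shallow steel dish, 90 diameter, 22 high; origin at the centre of its underside
Things that resemble listed ones, but are neither listed nor needed, are in the scene too. Of the things shaped like the level, the aluminium one is meant.

How it is judged:
By the outcome, as a careful person would: the job done as asked, in the order asked, and still so for the second after the job is handed in, while the arm keeps its last pose, push and grip.
It also fails if it takes over 72 s, if anything falls off the work surface, if the arm or the gripper's body presses on something with over 40 N, if the wrist force passes 120 N, or if a joint passes its speed limit or range.

## Working session

There is one attempt and no reset: what is moved stays moved. The work goes in short steps, Python scripts to look and compute and a tool call to move; the robot and the scene stay as the last step left them, time stands still between calls to the robot, and variables do not carry over. Pictures are saved under pics/ and viewed, at most 10 in all, crops included, and the job is handed in when it is done.

Besides the shell and the picture viewer there is one more tool, called after "Call:" as name(argument=value, ...), one argument or row to a line, values as JSON. arm_command: Moves the arm, as the interface text tells. Its arguments: {"type":"object","properties":{"deltas":{"type":"array"},"gripper":{"type":"number"},"squeeze":{"type":"number"}},"required":["deltas"]}

```bash
ls; mkdir -p pics
python3 - <<'E'
from plant import monitor, eyes, ticket
import cv2
for n in ["scene","top"]:
    cv2.imwrite(f"pics/{n}0.png",eyes.read_camera(n)); print(n,eyes.camera_model(n))
s=monitor.read_state();print({k:s[k] for k in("t","tool_pos","orientation","force","opening")})
E
```

```text
pics
scene {'fx': 515.4634825397944, 'fy': 515.4634825397944, 'cx': 317.9956174754157, 'cy': 201.26937726288696, 'k1': -0.02527533591720705, 'rvec': array([ 1.51845334,  1.85908921, -0.91937342]), 'tvec': array([ 0.1376924 , -0.20554946,  1.76766786])}
top {'fx': 515.5680364332433, 'fy': 515.5680364332433, 'cx': 322.8316629417131, 'cy': 203.1931133882202, 'k1': -0.0667316822552584, 'rvec': array([ 2.10147171, -2.15980581,  0.20856343]), 'tvec': array([-0.05224986,  0.50951426,  1.50573283])}
{'t': 0.1, 'tool_pos': array([ 0.17193327, -0.57430116,  0.21768955]), 'orientation': array([-3.10679174e+00, -4.54919887e-01,  1.52996330e-04]), 'force': array([-0.52399534,  0.15194468,  0.72927105]), 'opening': 0.09313755966099299}
```

View pics/scene0.png

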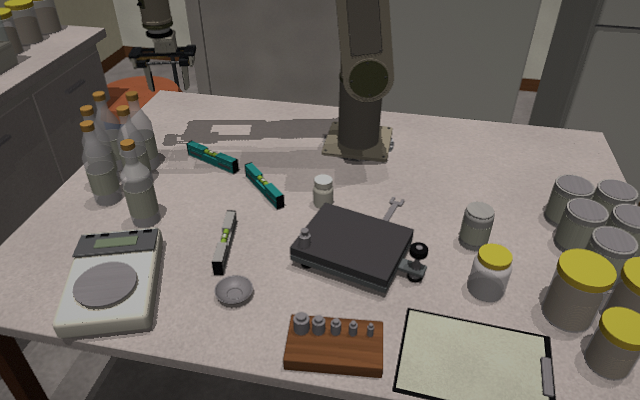

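View pics/top0.png

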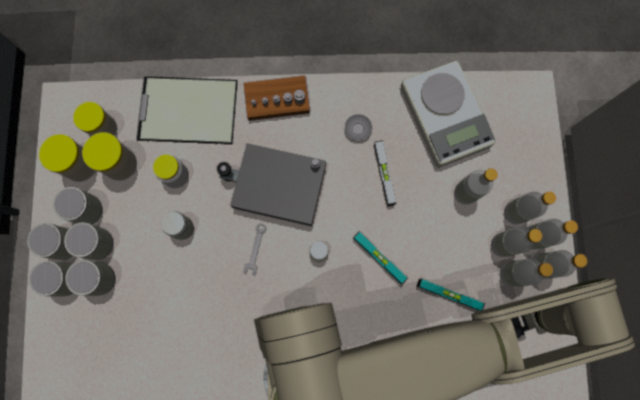

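Candidates for the level: a silver bar at top (385,172) / scene (225,240), and teal bars at top (380,257) / scene (264,185) and top (450,293) / scene (212,156). The silver one fits "aluminium". The weight is at top (316,163), the knob at top (225,171) and scene (418,250). Next I check the choice in a crop.

```bash
cat > h.py <<'E'
import numpy as np, cv2
from scipy.spatial.transform import Rotation as R
from plant import monitor, eyes, ticket
def ray(m,uv):
    d=(np.atleast_2d(np.float64(uv))-[m["cx"],m["cy"]])/[m["fx"],m["fy"]]; s=d.copy()
    for _ in range(20): s=d/(1+m["k1"]*(s**2).sum(1,keepdims=True))
    M=R.from_rotvec(m["rvec"]).as_matrix(); v=np.c_[s,np.ones(len(s))]@M
    return -M.T@m["tvec"],v
def onz(m,uv,z):
    c,v=ray(m,uv); return c+v*((z-c[2])/v[:,2])[:,None]
def proj(m,X):
    p=np.atleast_2d(X)@R.from_rotvec(m["rvec"]).as_matrix().T+m["tvec"]; s=p[:,:2]/p[:,2:]
    return s*(1+m["k1"]*(s**2).sum(1,keepdims=True))*[m["fx"],m["fy"]]+[m["cx"],m["cy"]]
def tri(m1,uv1,m2,uv2):
    c1,a=ray(m1,uv1);c2,b=ray(m2,uv2);a=a[0];b=b[0]
    st=np.linalg.lstsq(np.c_[a,-b],c2-c1,rcond=None)[0]
    p,q=c1+a*st[0],c2+b*st[1]; return (p+q)/2,np.linalg.norm(p-q)
E
python3 - <<'E'
from h import *
t=cv2.imread("pics/top0.png");s=cv2.imread("pics/scene0.png")
f=lambda i,x0,y0,w,h,k:cv2.resize(i[y0:y0+h,x0:x0+w],None,fx=k,fy=k,interpolation=cv2.INTER_CUBIC)
A=f(t,205,130,200,100,4);B=f(s,205,200,100,75,4);C=f(s,340,200,100,75,4)
cv2.imwrite("pics/m1.png",np.vstack([A[:300] if 0 else cv2.resize(A,(600,300)) if 0 else A[:300],np.hstack([B,C])]))
E
```

```text
(no output)
```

View pics/m1.png

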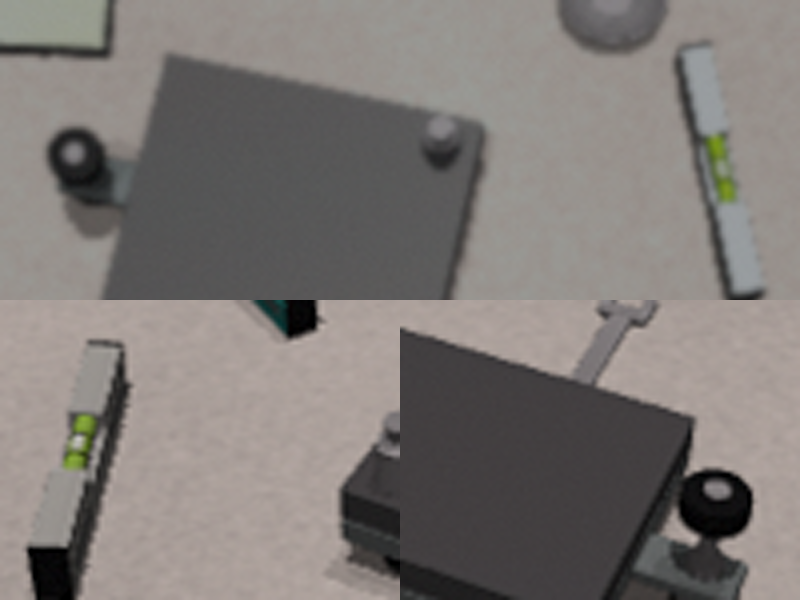

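The crop confirms it: silver bar with a green vial, ends in top at about (379,142) and (392,202.5). The silver dot on the knob is at top (223.8,168) and scene (419.5,247.5).

Run:
```python
from h import *
np.set_printoptions(precision=4,suppress=True)
T=eyes.camera_model("top");S=eyes.camera_model("scene")
t=cv2.imread("pics/top0.png")
for n,a,b in [("lev far",(379,142),(231.2,211.2)),("lev near",(392,202.5),(217.5,262)),("levB",(379,142),(217.5,262)),("levC",(392,202.5),(231.2,211.2)),("knobtop",(223.8,168),(419.5,247.5)),("corner",(232,209),(413.2,229.2))]:
    print(n,*tri(T,a,S,b))
g=cv2.cvtColor(t,cv2.COLOR_BGR2HSV)
# slab: dark low-sat region
m=cv2.inRange(g,(0,0,40),(180,60,90)); m[:,:225]=0;m[:,335:]=0;m[:135]=0;m[235:]=0
m=cv2.morphologyEx(m,cv2.MORPH_OPEN,np.ones((5,5)))
c=max(cv2.findContours(m,0,2)[0],key=cv2.contourArea); r=cv2.minAreaRect(c); print(r); bx=cv2.boxPoints(r)
P=onz(T,bx,.066);print(P,[np.linalg.norm(P[i]-P[i-1]) for i in range(4)])
m=cv2.inRange(g,(0,0,115),(180,50,255)); m2=np.zeros_like(m);m2[135:215,370:402]=m[135:215,370:402]
print(np.median(t[150:200,400:420],axis=(0,1)),t[155,381],t[190,389])
print("levz",onz(T,[(379,142),(392,202.5)],.044))
```

```text
lev far [ 0.6553 -0.2208  0.169 ] 0.01660098011905384
lev near [ 0.5392 -0.3121 -0.1234] 0.02292376741933266
levB [ 0.6974 -0.2458  0.0406] 0.00018938203556573862
levC [ 0.5055 -0.2765  0.0425] 0.0014582347443514933
knobtop [0.612  0.224  0.0973] 0.00011790251694275893
corner [0.4962 0.2072 0.0537] 0.0018629919013365924
((276.8946533203125, 185.1957244873047), (84.07445526123047, 67.4671630859375), 12.33908748626709)
[[ 0.4938  0.2143  0.066 ]
 [ 0.6963  0.1716  0.066 ]
 [ 0.6331 -0.0766  0.066 ]
 [ 0.4336 -0.0283  0.066 ]] [np.float64(0.24991754857994733), np.float64(0.20693616948143764), np.float64(0.2561273480966111), np.float64(0.20533887503531628)]
[140. 145. 151.] [158 156 151] [158 155 151]
levz [[ 0.6964 -0.2454  0.044 ]
 [ 0.5051 -0.2755  0.044 ]]
```

Run:
```python
from h import *
np.set_printoptions(precision=4,suppress=True)
W=eyes.camera_model("wrist");s=monitor.read_state();Rt=R.from_rotvec(s["orientation"]).as_matrix()
M=R.from_rotvec(W["rvec"]).as_matrix();c=-M.T@W["tvec"]
print(W["fx"],"cam in tool",Rt.T@(c-s["tool_pos"]),"fwd in tool",Rt.T@M[2],"right",Rt.T@M[0]);print(Rt)
T=eyes.camera_model("top");S=eyes.camera_model("scene")
print("vinegar cap",tri(T,(490,174),S,(127,146)),"base",onz(S,(143,222),0))
```

```text
288.8286858863426 cam in tool [ 0.0791  0.0006 -0.1652] fwd in tool [-0.2876  0.0001  0.9578] right [-0.0005  1.     -0.0003]
[[ 0.958   0.2867 -0.0003]
 [ 0.2867 -0.958   0.0016]
 [ 0.0001 -0.0017 -1.    ]]
vinegar cap (array([ 0.5409, -0.5165,  0.2389]), np.float64(0.0026639214190008384)) base [[ 0.5503 -0.5224  0.    ]]
```

Call:
arm_command(
  deltas=[
    [[1.6, 3.7, 0, 0, 0, -1], [1.6, 3.7, 0, 0, 0, -1], [1.6, 3.7, 0, 0, 0, -1], [1.6, 3.7, 0, 0, 0, -1], [1.6, 3.7, 0, 0, 0, -1], [1.6, 3.7, 0, 0, 0, -1], [1.6, 3.7, 0, 0, 0, -1], [1.6, 3.7, 0, 0, 0, -0.8], [3.5, 0.2, 0, 0, 0, 0], [3.5, 0.2, 0, 0, 0, 0], [3.5, 0.2, 0, 0, 0, 0], [3.5, 0.2, 0, 0, 0, 0]],
  ],
  gripper=0.2,
)

```text
t: 1.1
tool_pos: [0.4416, -0.2699, 0.2186]
orientation: [3.132, 0.244, 0.001]
force: [-1.0, -1.7, -0.3]
opening: 0.0557
gripper_force: 0.0
```

Call:
arm_command(
  deltas=[
    [[3.5, 0.2, 0, 0, 0, 0], [3.5, 0.2, 0, 0, 0, 0], [3.5, 0.2, 0, 0, 0, 0], [2.5, 0, 0, 0, 0, 0], [0, 0, 0, 0, 0, 0], [0, 0, 0, 0, 0, 0], [0, 0, 0, 0, 0, 0]],
  ],
)

```text
t: 1.68
tool_pos: [0.5693, -0.2647, 0.218]
orientation: [-3.132, -0.243, 0.002]
force: [-0.4, -0.4, -0.9]
opening: 0.0558
gripper_force: 0.0
```

Run:
```python
from h import *
import pickle
np.set_printoptions(precision=4,suppress=True)
s=monitor.read_state();W=eyes.camera_model("wrist");im=eyes.read_camera("wrist")
cv2.imwrite("pics/w1.png",im);pickle.dump(W,open("w1.pkl","wb"));print(s["t"],s["tool_pos"],R.from_rotvec(s["orientation"]).as_matrix(),s["force"])
```

```text
1.6833 [ 0.5693 -0.2647  0.218 ] [[ 0.988   0.1542 -0.0015]
 [ 0.1542 -0.988   0.0005]
 [-0.0014 -0.0007 -1.    ]] [-0.3671 -0.4041 -0.8557]
```

View pics/w1.png

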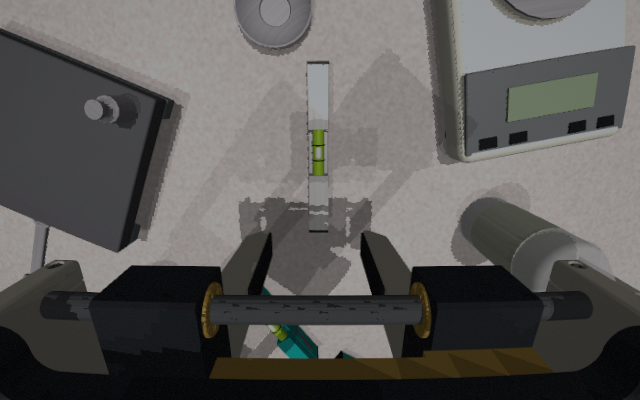

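The wrist view shows the level upright at u≈318, from v=63 to 231, with the vial at (318,153). The weight is at (100,108) and the slab's feet-end edge at the left.

Run:
```python
from h import *
import pickle
np.set_printoptions(precision=4,suppress=True)
W=pickle.load(open("w1.pkl","rb"));T=eyes.camera_model("top")
print(onz(W,[(318,62.5),(318,231),(318,153)],.044),onz(W,[(318,153)],.042))
print("tri",tri(W,(318,62.5),T,(379,142)),tri(W,(318,231),T,(392,202.5)))
im=cv2.imread("pics/w1.png");g=cv2.cvtColor(im,cv2.COLOR_BGR2HSV)
m=cv2.inRange(g,(28,120,80),(45,255,255));m[:110]=0;m[195:]=0;v,u=np.nonzero(m);print("green",u.min(),u.max(),v.min(),v.max())
print(im[126:182,318].tolist())
```

```text
[[ 0.6981 -0.2477  0.044 ]
 [ 0.5029 -0.2785  0.044 ]
 [ 0.6008 -0.263   0.044 ]] [[ 0.6005 -0.2631  0.042 ]]
tri (array([ 0.7002, -0.2473,  0.0311]), np.float64(0.0004973812933763584)) (array([ 0.5044, -0.2767,  0.0468]), np.float64(0.003154338641409701))
green 313 323 130 175
[[135, 137, 137], [134, 136, 138], [133, 136, 137], [119, 122, 122], [45, 135, 112], [42, 135, 111], [40, 135, 111], [41, 135, 111], [41, 135, 110], [40, 134, 109], [41, 136, 111], [40, 135, 111], [40, 135, 110], [40, 134, 110], [39, 134, 110], [39, 134, 110], [40, 134, 109], [39, 134, 109], [37, 130, 106], [22, 26, 24], [37, 72, 61], [110, 140, 134], [139, 152, 150], [151, 158, 155], [140, 153, 151], [141, 154, 152], [142, 154, 153], [141, 154, 152], [141, 154, 153], [140, 154, 152], [140, 153, 152], [132, 145, 144], [114, 130, 128], [63, 115, 102], [29, 76, 62], [27, 71, 58], [34, 132, 107], [35, 131, 107], [36, 132, 107], [37, 132, 107], [34, 131, 105], [35, 131, 106], [34, 130, 105], [35, 130, 105], [34, 130, 105], [34, 130, 105], [33, 130, 105], [32, 129, 104], [34, 127, 103], [60, 113, 97], [115, 118, 118], [121, 124, 124], [120, 123, 124], [121, 122, 124], [120, 122, 123], [124, 126, 126]]
```

Call:
arm_command(
  deltas=[
    [[1.6, 0.1, -3, 0, 0, 0], [1.5, 0.1, -3.5, 0, 0, 0], [0, 0, -4, 0, 0, 0], [0, 0, -4, 0, 0, 0], [0, 0, -3, 0, 0, 0], [0, 0, -2, 0, 0, 0], [0, 0, -1.5, 0, 0, 0], [0, 0, 0, 0, 0, 0], [0, 0, 0, 0, 0, 0]],
  ],
)

```text
t: 2.48
tool_pos: [0.6005, -0.2631, 0.0091]
orientation: [-3.132, -0.242, 0.0]
force: [-0.5, 0.3, 0.3]
opening: 0.0557
gripper_force: 0.0
```

Call:
arm_command(
  deltas=[
    [[0, 0, 0, 0, 0, 0], [0, 0, 0, 0, 0, 0], [0, 0, 0, 0, 0, 0], [0, 0, 0, 0, 0, 0], [0, 0, 0, 0, 0, 0], [0, 0, 0, 0, 0, 0]],
  ],
  gripper=-1,
  squeeze=30,
)

```text
t: 2.98
tool_pos: [0.6015, -0.2629, 0.0093]
orientation: [3.132, 0.243, 0.001]
force: [-1.0, 0.4, 3.4]
opening: 0.0236
gripper_force: 30.0
```

Call:
arm_command(
  deltas=[
    [[0, 0, 1, 0, 0, 0], [0, 0, 3, 0, 0, 0], [0, 0, 4, 0, 0, 0], [0, 0, 4, 0, 0, 0], [0, 0, 4, 0, 0, 0], [0, 0, 3, 0, 0, 0], [0, 0, 1, 0, 0, 0]],
  ],
)

```text
t: 3.57
tool_pos: [0.6033, -0.264, 0.216]
orientation: [3.127, 0.242, 0.012]
force: [0.6, -0.7, -2.4]
opening: 0.024
gripper_force: 30.0
```

Call:
arm_command(
  deltas=[
    [[-0.4, 2.6, 0, 0, 0, 5.6], [-0.4, 2.6, 0, 0, 0, 5.6], [-0.4, 2.6, 0, 0, 0, 5.6], [-0.4, 2.6, 0, 0, 0, 5.6], [-0.4, 2.6, 0, 0, 0, 5.6], [-0.3, 2.6, 0, 0, 0, 5.6], [-0.3, 2.6, 0, 0, 0, 5.6], [-0.3, 2.6, 0, 0, 0, 5.6], [-0.3, 2.6, 0, 0, 0, 5.6], [-0.3, 2.6, 0, 0, 0, 5.6], [-0.3, 2.6, 0, 0, 0, 5.5], [-0.2, 2.6, 0, 0, 0, 5.5]],
  ],
)

```text
t: 4.57
tool_pos: [0.5596, 0.0504, 0.2066]
orientation: [-2.472, -1.936, 0.004]
force: [0.2, 0.2, -2.5]
opening: 0.0239
gripper_force: 30.0
```

Call:
arm_command(
  deltas=[
    [[0, 0, 0, 0, 0, 0], [0, 0, 0, 0, 0, 0], [0, 0, 0, 0, 0, 0], [0, 0, 0, 0, 0, 0]],
  ],
)

```text
t: 4.9
tool_pos: [0.5607, 0.0482, 0.2078]
orientation: [-2.479, -1.928, 0.002]
force: [0.8, -0.3, -2.9]
opening: 0.0234
gripper_force: 30.0
```

Run:
```python
from h import *
import pickle
np.set_printoptions(precision=4,suppress=True)
s=monitor.read_state();W=eyes.camera_model("wrist");im=eyes.read_camera("wrist")
cv2.imwrite("pics/w2.png",im);pickle.dump(W,open("w2.pkl","wb"));print(s["t"],s["tool_pos"],R.from_rotvec(s["orientation"]).as_matrix(),s["q"],s["opening"])
```

```text
4.9 [0.5607 0.0482 0.2078] [[ 0.2462  0.9692 -0.0013]
 [ 0.9692 -0.2462 -0.0004]
 [-0.0007 -0.0012 -1.    ]] [-0.005   0.0367  1.607  -0.0004  1.4993  0.2438] 0.02342144773091753
```

View pics/w2.png

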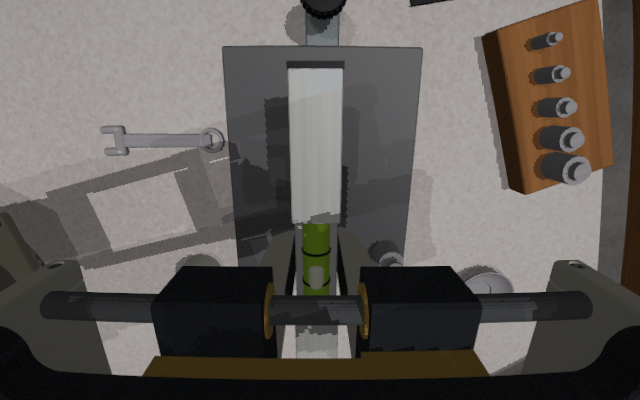

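The level is held aligned above the slab. The slab's knob-end edge runs (224,47)–(421,47), its sides reach about (235,230) and (410,230), and the weight is at (390,260).

Run:
```python
from h import *
import pickle
np.set_printoptions(precision=4,suppress=True)
W=pickle.load(open("w2.pkl","rb"));W1=pickle.load(open("w1.pkl","rb"));T=eyes.camera_model("top")
g=cv2.cvtColor(cv2.imread("pics/w2.png"),cv2.COLOR_BGR2GRAY).astype(int)
for v in (60,100,140): 
    d=np.diff(g[v]); print(v, 200+np.argmin(d[200:250]), 395+np.argmax(d[395:440]))
for u in (250,270,380,400): print(u,35+np.argmin(np.diff(g[35:60,u])))
P=onz(W,[(223.5,47),(421,47)],.066);print(P,np.linalg.norm(P[1]-P[0]),np.degrees(np.arctan2(*(P[1]-P[0])[[1,0]])))
ex=(P[1]-P[0])/np.linalg.norm(P[1]-P[0]);ey=np.array([-ex[1],ex[0],0]);mid=P.mean(0);print("centre",mid-.125*ey,"knob",mid+.04*ey)
print("feet end corner tri from w1", tri(W1,(171,100),T,(325.7,161)), "pred corner",mid-.25*ey+.1*ex)
print("corner tri",tri(W,(223.5,47),T,(232,209)),tri(W,(421,47),T,(246.2,143.7)))
print("level hand end top", onz(W,[(289,68),(343,68)],.2428), "held vial lines")
print("weight w1",onz(W1,[(95,110)],.113))
```

```text
60 221 421
100 224 418
140 227 414
250 45
270 44
380 46
400 46
[[0.5071 0.2063 0.066 ]
 [0.694  0.1589 0.066 ]] 0.1928549038781366 -14.219400509492544
centre [0.5698 0.0615 0.066 ] knob [0.6104 0.2214 0.066 ]
feet end corner tri from w1 (array([ 0.6386, -0.0812,  0.0335]), np.float64(0.008997379575052204)) pred corner [ 0.6361 -0.0843  0.066 ]
corner tri (array([0.4998, 0.2114, 0.0372]), np.float64(0.004967121295499187)) (array([0.6899, 0.1589, 0.079 ]), np.float64(0.0029318959337740194))
level hand end top [[0.5729 0.1448 0.2428]
 [0.5948 0.1392 0.2428]] held vial lines
weight w1 [[ 0.6193 -0.0506  0.113 ]]
```

Call:
arm_command(
  deltas=[
    [[0, 0, -1, 0, 0, 0], [0, 0, -3, 0, 0, 0], [0, 0, -3, 0, 0, 0], [0, 0, -3, 0, 0, 0], [0, 0, -2, 0, 0, 0], [0, 0, -0.6, 0, 0, 0], [0, 0, -0.2, 0, 0, 0], [0, 0, -0.1, 0, 0, 0], [0, 0, 0, 0, 0, 0]],
  ],
)

```text
t: 5.7
tool_pos: [0.5623, 0.049, 0.0812]
orientation: [2.477, 1.93, 0.003]
force: [0.3, -0.5, -2.3]
opening: 0.0239
gripper_force: 30.0
```

Call:
arm_command(
  deltas=[
    [[0, 0, -0.1, 0, 0, 0], [0, 0, -0.05, 0, 0, 0], [0, 0, 0, 0, 0, 0]],
  ],
)

```text
t: 5.95
tool_pos: [0.5618, 0.0492, 0.0792]
orientation: [2.477, 1.931, 0.002]
force: [0.1, 0.3, -3.5]
opening: 0.0238
gripper_force: 30.0
```

Call:
arm_command(
  deltas=[
    [[0, 0, -0.1, 0, 0, 0], [0, 0, -0.1, 0, 0, 0], [0, 0, 0, 0, 0, 0]],
  ],
)

```text
t: 6.2
tool_pos: [0.5609, 0.0492, 0.076]
orientation: [-2.478, -1.931, 0.0]
force: [-0.6, 0.2, -3.2]
opening: 0.024
gripper_force: 30.0
```

Call:
arm_command(
  deltas=[
    [[0, 0, -0.1, 0, 0, 0], [0, 0, 0, 0, 0, 0]],
  ],
)

```text
t: 6.37
tool_pos: [0.5611, 0.0492, 0.0751]
orientation: [2.478, 1.931, 0.0]
force: [-0.6, 0.9, -2.8]
opening: 0.0235
gripper_force: 30.0
```

Call:
arm_command(
  deltas=[
    [[0, 0, -0.1, 0, 0, 0], [0, 0, 0, 0, 0, 0]],
  ],
)

```text
t: 6.53
tool_pos: [0.5613, 0.0492, 0.0748]
orientation: [2.478, 1.931, 0.0]
force: [-1.6, 0.4, 3.0]
opening: 0.0237
gripper_force: 30.0
```

Call:
arm_command(
  deltas=[
    [[0, 0, -0.05, 0, 0, 0], [0, 0, 0, 0, 0, 0]],
  ],
)

```text
t: 6.7
tool_pos: [0.5613, 0.0492, 0.0748]
orientation: [2.478, 1.931, 0.001]
force: [-4.5, -0.4, 7.8]
opening: 0.0241
gripper_force: 30.0
```

Call:
arm_command(
  deltas=[
    [[0, 0, 0, 0, 0, 0], [0, 0, 0, 0, 0, 0], [0, 0, 0, 0, 0, 0], [0, 0, 0, 0, 0, 0]],
  ],
  gripper=0.1,
)

```text
t: 7.03
tool_pos: [0.5612, 0.0492, 0.0736]
orientation: [2.478, 1.931, 0.0]
force: [-0.3, 0.2, -0.2]
opening: 0.0458
gripper_force: 0.0
```

Call:
arm_command(
  deltas=[
    [[0, 0, 0.5, 0, 0, 0], [0, 0, 2, 0, 0, 0], [0, 0, 4, 0, 0, 0], [-0.4, -1.5, 3.5, 0, 0, 0], [-0.4, -1.5, 2, 0, 0, 0], [0, 0, 0.5, 0, 0, 0], [0, 0, 0, 0, 0, 0], [0, 0, 0, 0, 0, 0], [0, 0, 0, 0, 0, 0], [0, 0, 0, 0, 0, 0], [0, 0, 0, 0, 0, 0], [0, 0, 0, 0, 0, 0]],
  ],
)

```text
t: 8.03
tool_pos: [0.5525, 0.0196, 0.1974]
orientation: [-2.476, -1.931, 0.002]
force: [-0.4, 0.1, 0.9]
opening: 0.0514
gripper_force: 0.0
```

Call:
arm_command(
  deltas=[
    [[0, 0, 0, 0, 0, 0], [0, 0, 0, 0, 0, 0], [0, 0, 0, 0, 0, 0], [0, 0, 0, 0, 0, 0], [0, 0, 0, 0, 0, 0], [0, 0, 0, 0, 0, 0], [0, 0, 0, 0, 0, 0], [0, 0, 0, 0, 0, 0], [0, 0, 0, 0, 0, 0], [0, 0, 0, 0, 0, 0], [0, 0, 0, 0, 0, 0], [0, 0, 0, 0, 0, 0]],
  ],
)

```text
t: 9.03
tool_pos: [0.553, 0.0192, 0.1986]
orientation: [-2.478, -1.931, 0.0]
force: [-0.3, 0.1, 0.3]
opening: 0.0511
gripper_force: 0.0
```

Run:
```python
from h import *
import pickle
np.set_printoptions(precision=4,suppress=True)
s=monitor.read_state();W=eyes.camera_model("wrist");im=eyes.read_camera("wrist")
cv2.imwrite("pics/w3.png",im);pickle.dump(W,open("w3.pkl","wb"));print(s["t"],s["tool_pos"],s["force"],s["opening"])
```

```text
9.0333 [0.553  0.0192 0.1986] [-0.3424  0.0784  0.2588] 0.05107311858142077
```

View pics/w3.png

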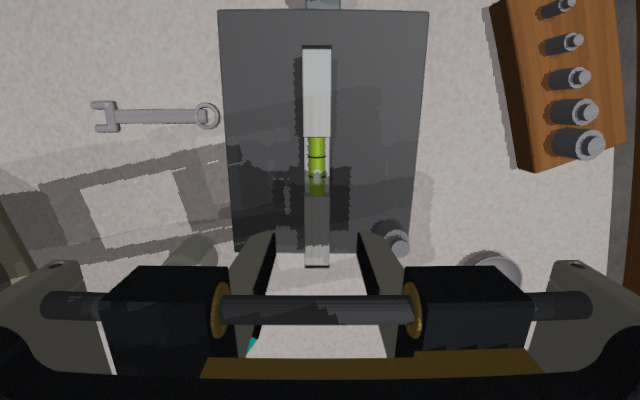

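The level lies on the slab, ends at v≈47 and 267. The bubble is near (317,175), off towards the feet, so the knob end is low and the knob must turn clockwise.

Run:
```python
from h import *
import pickle
np.set_printoptions(precision=4,suppress=True)
W=pickle.load(open("w3.pkl","rb"));im=cv2.imread("pics/w3.png")
for v in range(134,200): print(v,im[v,313:322].mean(0).astype(int),im[v,317],end=" | ")
P=onz(W,[(317,47),(317,267),(317,v:=157),(317,178)],.110);print(P)
```

```text
134 [168 170 171] [169 171 172] | 135 [168 170 171] [169 171 172] | 136 [155 158 159] [156 159 160] | 137 [ 37 114  94] [34 96 79] | 138 [ 48 161 133] [ 65 176 149] | 139 [ 47 160 133] [ 65 176 149] | 140 [ 47 161 133] [ 65 176 149] | 141 [ 48 161 133] [ 65 176 149] | 142 [ 47 160 133] [ 64 176 148] | 143 [ 47 160 133] [ 65 176 149] | 144 [ 47 160 132] [ 65 176 149] | 145 [ 45 155 128] [ 63 175 148] | 146 [ 47 160 132] [ 65 175 148] | 147 [ 48 160 133] [ 64 175 148] | 148 [ 46 160 132] [ 64 175 148] | 149 [ 46 160 132] [ 62 174 147] | 150 [ 46 160 132] [ 62 174 147] | 151 [ 46 160 132] [ 62 174 147] | 152 [ 46 160 132] [ 63 174 147] | 153 [ 46 159 131] [ 62 174 147] | 154 [ 44 155 127] [ 62 174 147] | 155 [ 45 157 129] [ 59 170 144] | 156 [ 35 128 103] [ 42 132 108] | 157 [29 49 41] [37 48 43] | 158 [ 39 119  97] [ 43 109  90] | 159 [ 46 159 131] [ 60 173 146] | 160 [ 46 159 131] [ 61 173 146] | 161 [ 45 159 131] [ 61 173 146] | 162 [ 45 159 131] [ 58 172 145] | 163 [ 45 159 130] [ 60 173 145] | 164 [ 45 159 130] [ 58 172 144] | 165 [ 45 159 130] [ 57 172 144] | 166 [ 45 159 130] [ 5
[... 450 characters left out ...]
0] | 180 [ 98 113 110] [110 123 121] | 181 [ 97 112 109] [110 122 121] | 182 [ 90 108 104] [105 118 116] | 183 [ 72 103  95] [ 98 112 110] | 184 [42 96 82] [ 71 102  95] | 185 [18 86 67] [21 98 78] | 186 [17 78 61] [19 81 63] | 187 [17 78 61] [20 81 64] | 188 [15 78 61] [15 78 61] | 189 [16 78 61] [20 81 63] | 190 [17 78 61] [17 80 62] | 191 [16 78 61] [21 82 63] | 192 [17 78 61] [18 80 62] | 193 [17 78 61] [19 81 63] | 194 [17 78 61] [18 80 63] | 195 [23 76 60] [20 77 61] | 196 [48 67 62] [46 69 63] | 197 [71 73 73] [72 73 74] | 198 [72 73 73] [73 74 74] | 199 [72 73 74] [73 74 74] | [[ 0.5848  0.1441  0.11  ]
 [ 0.5364 -0.0482  0.11  ]
 [ 0.5631  0.0579  0.11  ]
 [ 0.5585  0.0395  0.11  ]]
```

Call:
arm_command(
  deltas=[
    [[0.9, 2.2, 0.4, 0, 0, 6.7], [1, 2.3, 0.3, 0, 0, 6.7], [1, 2.3, 0.3, 0, 0, 6.7], [1, 2.3, 0.3, 0, 0, 6.7], [1, 2.3, 0.2, 0, 0, 6.8], [1, 2.3, 0.2, 0, 0, 6.8], [0.9, 2.2, 0.2, 0, 0, 6.8], [0.9, 2.2, 0.2, 0, 0, 6.8], [0, 0, 0, 0, 0, 0], [0, 0, 0, 0, 0, 0], [0, 0, 0, 0, 0, 0], [0, 0, 0, 0, 0, 0]],
  ],
  gripper=0.33,
)

```text
t: 10.08
tool_pos: [0.6298, 0.1991, 0.2195]
orientation: [-1.335, -2.844, 0.001]
force: [-0.6, -0.4, -0.4]
opening: 0.062
gripper_force: 0.0
```

Run:
```python
from h import *
import pickle
np.set_printoptions(precision=4,suppress=True)
s=monitor.read_state();W=eyes.camera_model("wrist");im=eyes.read_camera("wrist");T=eyes.camera_model("top");S=eyes.camera_model("scene")
cv2.imwrite("pics/w4.png",im);pickle.dump(W,open("w4.pkl","wb"));print(s["t"],s["tool_pos"],R.from_rotvec(s["orientation"]).as_matrix()[:,0],s["opening"])
for p in ([.6104,.2214,.098],[.612,.224,.098]): print("expected",proj(W,p))
```

```text
10.0833 [0.6298 0.1991 0.2195] [-0.6389  0.7693 -0.0001] 0.06197212815098746
expected [[316.6683 163.3318]]
expected [[319.5582 162.3634]]
```

View pics/w4.png

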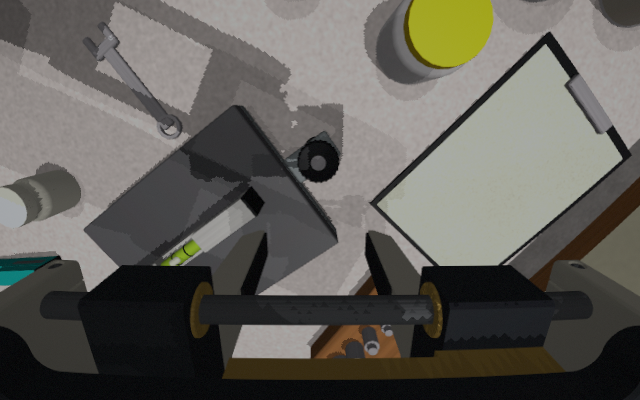

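The knob is at (319,162), which matches (0.612, 0.224, 0.098). I go down over it and grip.

Call:
arm_command(
  deltas=[
    [[-0.9, 1.25, -2, 0, 0, 0], [-0.9, 1.25, -2.5, 0, 0, 0], [0, 0, -3.5, 0, 0, 0], [0, 0, -3, 0, 0, 0], [0, 0, -1.7, 0, 0, 0], [0, 0, -1, 0, 0, 0], [0, 0, -0.3, 0, 0, 0], [0, 0, 0, 0, 0, 0], [0, 0, 0, 0, 0, 0]],
  ],
)

```text
t: 10.88
tool_pos: [0.6132, 0.2251, 0.0815]
orientation: [1.331, 2.843, 0.003]
force: [0.7, -0.0, 0.3]
opening: 0.0616
gripper_force: 0.0
```

Call:
arm_command(
  deltas=[
    [[0, 0, 0, 0, 0, 0], [0, 0, 0, 0, 0, 0], [0, 0, 0, 0, 0, 0], [0, 0, 0, 0, 0, 0], [0, 0, 0, 0, 0, 0]],
  ],
  gripper=-1,
  squeeze=20,
)

```text
t: 11.3
tool_pos: [0.6115, 0.2243, 0.0806]
orientation: [-1.331, -2.845, 0.003]
force: [-5.8, -4.6, 8.2]
opening: 0.0412
gripper_force: 20.0
```

Call:
arm_command(
  deltas=[
    [[0, 0, 0, 0, 0, -3], [0, 0, 0, 0, 0, -5], [0, 0, 0, 0, 0, -5], [0, 0, 0, 0, 0, -5], [0, 0, 0, 0, 0, -5], [0, 0, 0, 0, 0, -5], [0, 0, 0, 0, 0, -5], [0, 0, 0, 0, 0, -5], [0, 0, 0, 0, 0, -5], [0, 0, 0, 0, 0, -5], [0, 0, 0, 0, 0, -5], [0, 0, 0, 0, 0, -5]],
  ],
)

```text
t: 12.3
tool_pos: [0.612, 0.2244, 0.0806]
orientation: [2.547, 1.837, -0.001]
force: [-3.1, -4.8, 5.1]
opening: 0.0412
gripper_force: 20.0
```

Call:
arm_command(
  deltas=[
    [[0, 0, 0, 0, 0, -5], [0, 0, 0, 0, 0, -5], [0, 0, 0, 0, 0, -5], [0, 0, 0, 0, 0, -5], [0, 0, 0, 0, 0, -5], [0, 0, 0, 0, 0, -5], [0, 0, 0, 0, 0, -5], [0, 0, 0, 0, 0, -5], [0, 0, 0, 0, 0, -5], [0, 0, 0, 0, 0, -3], [0, 0, 0, 0, 0, 0], [0, 0, 0, 0, 0, 0]],
  ],
)

```text
t: 13.3
tool_pos: [0.6124, 0.2241, 0.0806]
orientation: [3.073, 0.648, 0.0]
force: [-1.9, -5.9, 5.5]
opening: 0.0412
gripper_force: 20.0
```

Call:
arm_command(
  deltas=[
    [[0, 0, 0, 0, 0, 0], [0, 0, 0, 0, 0, 0], [0, 0, 0, 0, 0, 0], [0, 0, 0, 0, 0, 0], [0, 0, 0, 0, 0, 0]],
  ],
  gripper=0.33,
)

```text
t: 13.72
tool_pos: [0.612, 0.2254, 0.0796]
orientation: [-3.074, -0.65, -0.0]
force: [-0.0, 0.2, 0.7]
opening: 0.0613
gripper_force: 0.0
```

Call:
arm_command(
  deltas=[
    [[0, 0, 1.5, 0, 0, 0], [0, 0, 4, 0, 0, 0], [0, 0, 4, 0, 0, 0], [-1.3, -2.8, 0.5, 0, 0, -6.4], [-1.4, -2.9, 0.5, 0, 0, -6.4], [-1.4, -2.9, 0.5, 0, 0, -6.4], [-1.3, -2.8, 0.5, 0, 0, -6.4], [-1.3, -2.8, 0.5, 0, 0, -6.4], [-1.3, -2.8, 0, 0, 0, -6.2], [0, 0, 0, 0, 0, 0], [0, 0, 0, 0, 0, 0], [0, 0, 0, 0, 0, 0]],
  ],
)

```text
t: 14.72
tool_pos: [0.5323, 0.0555, 0.1998]
orientation: [-3.117, 0.391, -0.001]
force: [-0.1, -0.7, 0.2]
opening: 0.0618
gripper_force: 0.0
```

Call:
arm_command(
  deltas=[
    [[0, 0, 0, 0, 0, 0], [0, 0, 0, 0, 0, 0], [0, 0, 0, 0, 0, 0], [0, 0, 0, 0, 0, 0], [0, 0, 0, 0, 0, 0], [0, 0, 0, 0, 0, 0], [0, 0, 0, 0, 0, 0], [0, 0, 0, 0, 0, 0], [0, 0, 0, 0, 0, 0], [0, 0, 0, 0, 0, 0], [0, 0, 0, 0, 0, 0], [0, 0, 0, 0, 0, 0]],
  ],
)

```text
t: 15.72
tool_pos: [0.532, 0.0552, 0.1997]
orientation: [-3.117, 0.392, -0.0]
force: [0.0, -0.8, 0.2]
opening: 0.0619
gripper_force: 0.0
```

Run:
```python
from h import *
import pickle
np.set_printoptions(precision=4,suppress=True)
s=monitor.read_state();W=eyes.camera_model("wrist");im=eyes.read_camera("wrist")
cv2.imwrite("pics/w5.png",im);pickle.dump(W,open("w5.pkl","wb"));print(s["t"],s["tool_pos"],R.from_rotvec(s["orientation"]).as_matrix()[:,0],s["opening"])
print(proj(W,[[.5606,.048,.109],[.5848,.1441,.11],[.5364,-.0482,.11]]))
```

```text
15.7167 [0.532  0.0552 0.1997] [ 0.9688 -0.2477  0.    ] 0.061915672276125204
[[314.3784 168.9151]
 [204.6094 169.7856]
 [424.4117 168.8629]]
```

View pics/w5.png

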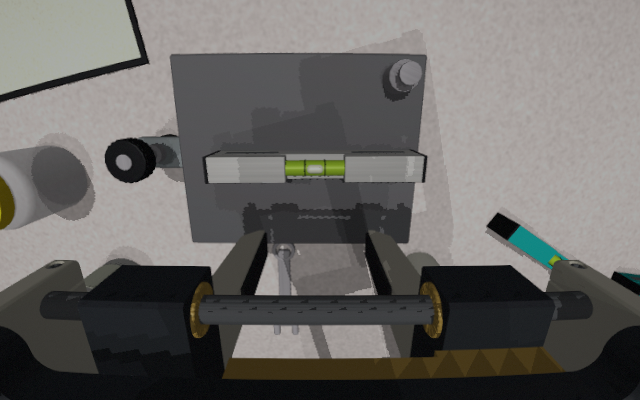

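The bubble, near (314,168), now looks centred between its lines. I read it numerically from the row profile.

```bash
cat >> h.py <<'E'
def profile(im,u0,u1,v0,v1):
    p=im[v0:v1,u0:u1].astype(float).mean(0)
    print(u0,"blue",p[:,0].astype(int).tolist(),"green",p[:,1].astype(int).tolist())
E
python3 - <<'E'
from h import *
im=cv2.imread("pics/w5.png"); profile(im,284,348,165,173)
E
```

```text
284 blue [104, 54, 47, 46, 46, 47, 46, 46, 46, 47, 46, 47, 46, 47, 46, 47, 46, 45, 46, 43, 34, 36, 47, 87, 122, 137, 145, 148, 148, 147, 148, 148, 148, 147, 147, 144, 139, 125, 93, 58, 35, 37, 44, 45, 45, 46, 45, 45, 45, 45, 45, 44, 44, 44, 45, 45, 44, 43, 44, 44, 50, 112, 134, 136] green [111, 129, 148, 148, 148, 148, 148, 148, 148, 148, 148, 148, 148, 148, 148, 148, 148, 148, 148, 133, 83, 99, 136, 143, 147, 154, 158, 160, 159, 159, 159, 159, 159, 159, 159, 156, 153, 148, 143, 145, 101, 101, 139, 147, 147, 147, 147, 147, 147, 147, 146, 146, 146, 147, 147, 147, 147, 146, 146, 146, 119, 122, 136, 138]
```

Call:
arm_command(
  deltas=[
    [[1.4, -0.4, -1, 0, 0, 0], [1.5, -0.3, -2.5, 0, 0, 0], [0, 0, -2.5, 0, 0, 0], [0, 0, -1.5, 0, 0, 0], [0, 0, -0.7, 0, 0, 0], [0, 0, 0, 0, 0, 0], [0, 0, 0, 0, 0, 0], [0, 0, 0, 0, 0, 0]],
  ],
  gripper=0.72,
)

```text
t: 16.43
tool_pos: [0.562, 0.0482, 0.1193]
orientation: [-3.117, 0.392, -0.004]
force: [-0.3, 0.0, -0.4]
opening: 0.08
gripper_force: 0.0
```

Call:
arm_command(
  deltas=[
    [[0, 0, -0.15, 0, 0, 0], [0, 0, 0, 0, 0, 0], [0, 0, 0, 0, 0, 0]],
  ],
)

```text
t: 16.68
tool_pos: [0.5615, 0.0482, 0.117]
orientation: [-3.117, 0.392, -0.002]
force: [0.0, -0.3, 0.9]
opening: 0.0801
gripper_force: 0.0
```

Call:
arm_command(
  deltas=[
    [[0, 0, -0.2, 0, 0, 0], [0, 0, -0.15, 0, 0, 0], [0, 0, -0.1, 0, 0, 0], [0, 0, 0, 0, 0, 0], [0, 0, 0, 0, 0, 0]],
  ],
)

```text
t: 17.1
tool_pos: [0.5609, 0.0482, 0.1114]
orientation: [3.117, -0.392, -0.001]
force: [0.6, -0.5, -0.1]
opening: 0.0802
gripper_force: 0.0
```

Call:
arm_command(
  deltas=[
    [[0, 0, -0.05, 0, 0, 0], [0, 0, 0, 0, 0, 0], [0, 0, 0, 0, 0, 0]],
  ],
)

```text
t: 17.35
tool_pos: [0.5611, 0.0482, 0.1111]
orientation: [-3.117, 0.392, -0.0]
force: [-0.9, -0.3, -0.8]
opening: 0.0798
gripper_force: 0.0
```

Call:
arm_command(
  deltas=[
    [[0, 0, -0.05, 0, 0, 0], [0, 0, 0, 0, 0, 0], [0, 0, 0, 0, 0, 0]],
  ],
)

```text
t: 17.6
tool_pos: [0.561, 0.0482, 0.1106]
orientation: [3.117, -0.392, -0.0]
force: [1.1, 0.1, 0.1]
opening: 0.0797
gripper_force: 0.0
```

Call:
arm_command(
  deltas=[
    [[0, 0, -0.05, 0, 0, 0], [0, 0, 0, 0, 0, 0], [0, 0, 0, 0, 0, 0]],
  ],
)

```text
t: 17.85
tool_pos: [0.5612, 0.0482, 0.1103]
orientation: [-3.117, 0.392, -0.0]
force: [-0.2, -0.0, 1.9]
opening: 0.0798
gripper_force: 0.6
```

Call:
arm_command(
  deltas=[
    [[0, 0, -0.05, 0, 0, 0], [0, 0, 0, 0, 0, 0], [0, 0, 0, 0, 0, 0]],
  ],
)

```text
t: 18.1
tool_pos: [0.5612, 0.0482, 0.1103]
orientation: [3.117, -0.392, 0.001]
force: [-2.1, 0.4, 4.9]
opening: 0.0797
gripper_force: 2.6
```

Call:
arm_command(
  deltas=[
    [[0, 0, -0.05, 0, 0, 0], [0, 0, 0, 0, 0, 0], [0, 0, 0, 0, 0, 0]],
  ],
)

```text
t: 18.35
tool_pos: [0.5614, 0.0481, 0.1103]
orientation: [3.117, -0.392, 0.001]
force: [-3.3, 0.4, 9.3]
opening: 0.08
gripper_force: 4.2
```

Call:
arm_command(
  deltas=[
    [[0, 0, -0.03, 0, 0, 0], [0, 0, 0, 0, 0, 0], [0, 0, 0, 0, 0, 0]],
  ],
)

```text
t: 18.6
tool_pos: [0.5615, 0.0481, 0.1103]
orientation: [3.117, -0.392, 0.002]
force: [-5.3, -0.5, 10.7]
opening: 0.0798
gripper_force: 5.1
```

Call:
arm_command(
  deltas=[
    [[-0.05, 0, 0, 0, 0, 0], [0, 0, 0, 0, 0, 0], [0, 0, 0, 0, 0, 0]],
  ],
)

```text
t: 18.85
tool_pos: [0.5612, 0.0481, 0.1103]
orientation: [-3.117, 0.392, -0.003]
force: [-2.4, -0.3, 9.2]
opening: 0.0799
gripper_force: 4.4
```

Call:
arm_command(
  deltas=[
    [[-0.04, 0, -0.01, 0, 0, 0], [0, 0, 0, 0, 0, 0], [0, 0, 0, 0, 0, 0], [0, 0, 0, 0, 0, 0], [0, 0, 0, 0, 0, 0], [0, 0, 0, 0, 0, 0], [0, 0, 0, 0, 0, 0], [0, 0, 0, 0, 0, 0], [0, 0, 0, 0, 0, 0], [0, 0, 0, 0, 0, 0], [0, 0, 0, 0, 0, 0], [0, 0, 0, 0, 0, 0]],
  ],
)

```text
t: 19.85
tool_pos: [0.5612, 0.0482, 0.1103]
orientation: [-3.117, 0.392, -0.004]
force: [-0.8, 1.5, 7.1]
opening: 0.08
gripper_force: 4.0
```

Call:
arm_command(
  deltas=[
    [[0, 0, 0, 0, 0, 0], [0, 0, 0, 0, 0, 0], [0, 0, 0, 0, 0, 0], [0, 0, 0, 0, 0, 0], [0, 0, 0, 0, 0, 0], [0, 0, 0, 0, 0, 0], [0, 0, 0, 0, 0, 0], [0, 0, 0, 0, 0, 0], [0, 0, 0, 0, 0, 0], [0, 0, 0, 0, 0, 0], [0, 0, 0, 0, 0, 0], [0, 0, 0, 0, 0, 0]],
  ],
)

```text
t: 20.85
tool_pos: [0.5612, 0.0482, 0.1103]
orientation: [-3.117, 0.392, -0.004]
force: [-0.0, 0.9, 8.2]
opening: 0.0802
gripper_force: 4.0
```

Run:
```python
from h import *
np.set_printoptions(precision=4,suppress=True)
s=monitor.read_state();W=eyes.camera_model("wrist");im=eyes.read_camera("wrist")
cv2.imwrite("pics/w6.png",im)
print(s["t"],s["tool_pos"],s["force"],s["wrist_torque"],proj(W,[.5606,.048,.108]))
```

```text
20.85 [0.5612 0.0482 0.1103] [-0.0297  0.8967  8.2323] [-0.195   0.2655 -0.0694] [[314.4989 242.2648]]
```

View pics/w6.png

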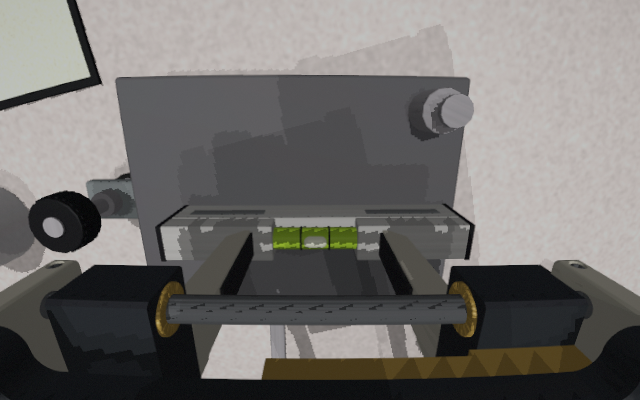

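The fingers press on both flats beside the vial, and the bubble at (315,238) looks central between the lines at u≈301 and 329. I read the profile and raise the force slightly.

Call:
arm_command(
  deltas=[
    [[0, 0, -0.03, 0, 0, 0], [0, 0, 0, 0, 0, 0], [0, 0, 0, 0, 0, 0], [0, 0, 0, 0, 0, 0], [0, 0, 0, 0, 0, 0], [0, 0, 0, 0, 0, 0], [0, 0, 0, 0, 0, 0], [0, 0, 0, 0, 0, 0], [0, 0, 0, 0, 0, 0], [0, 0, 0, 0, 0, 0], [0, 0, 0, 0, 0, 0], [0, 0, 0, 0, 0, 0]],
  ],
)

```text
t: 21.9
tool_pos: [0.5612, 0.0482, 0.1103]
orientation: [-3.117, 0.392, -0.004]
force: [-2.9, 0.8, 10.4]
opening: 0.0798
gripper_force: 5.1
```

Call:
arm_command(
  deltas=[
    [[0, 0, 0, 0, 0, 0], [0, 0, 0, 0, 0, 0], [0, 0, 0, 0, 0, 0], [0, 0, 0, 0, 0, 0], [0, 0, 0, 0, 0, 0], [0, 0, 0, 0, 0, 0], [0, 0, 0, 0, 0, 0], [0, 0, 0, 0, 0, 0], [0, 0, 0, 0, 0, 0], [0, 0, 0, 0, 0, 0], [0, 0, 0, 0, 0, 0], [0, 0, 0, 0, 0, 0]],
  ],
)

```text
t: 22.9
tool_pos: [0.5612, 0.0482, 0.1103]
orientation: [-3.117, 0.392, -0.004]
force: [-2.4, 0.5, 10.6]
opening: 0.08
gripper_force: 5.1
```

Run:
```python
from h import *
F=[]
for i in range(4):
    im=eyes.read_camera("wrist");F.append(monitor.read_state()["force"])
print(np.mean(F,0),monitor.read_state()["t"]); profile(im,270,362,232,242)
```

```text
[-1.90612227  0.09250667  9.97200213] 23.1
270 blue [84, 78, 58, 33, 24, 25, 25, 25, 25, 24, 24, 24, 24, 24, 25, 24, 25, 24, 24, 25, 24, 24, 24, 25, 25, 25, 25, 25, 25, 22, 16, 19, 23, 26, 39, 51, 57, 62, 66, 68, 67, 67, 67, 68, 67, 67, 68, 67, 68, 68, 68, 66, 66, 62, 56, 48, 36, 26, 19, 14, 22, 24, 24, 25, 24, 25, 25, 26, 26, 25, 24, 24, 25, 24, 24, 24, 24, 25, 25, 25, 24, 24, 24, 25, 25, 25, 26, 57, 77, 84, 85, 85] green [85, 79, 79, 91, 95, 97, 96, 95, 95, 95, 95, 95, 95, 95, 95, 95, 95, 95, 95, 96, 95, 95, 96, 95, 95, 96, 96, 95, 96, 74, 36, 58, 88, 96, 97, 99, 100, 101, 103, 103, 103, 103, 103, 104, 103, 103, 103, 103, 103, 104, 103, 103, 103, 101, 100, 99, 97, 96, 61, 17, 80, 95, 96, 96, 95, 96, 96, 96, 97, 96, 95, 96, 96, 95, 95, 96, 95, 95, 95, 96, 95, 96, 95, 96, 96, 96, 94, 76, 79, 86, 87, 86]
```

```bash
python3 -c "
from plant import ticket; print(ticket.close_job())"
```

```text
the job is handed in; nothing more can be done
None
```

I handed the job in at about 23 s. The slab is levelled, and the bubble stands about 0.3 mm from the middle while the fingertips press the level down with about 10 N. I saw nothing else moved, though I took no final wide picture to check every item.

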